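# Set the depth stop on the blocked lens and lock it

### The job

On the small depth-stop stand, push the stop rod down gently by its round knob until the sprung foot rests on the dark lens below it with a light pressure of about 3 newtons (foot spring squeezed about a millimetre, never pushed hard), and leave the rod there. Then swing the lock lever all the way towards the robot side to its end, so that the stop stays clamped still resting lightly on the lens. Leave the lens block in its place and do not disturb the things lying around.

Things in the scene. Friction and masses are not known exactly. Their poses are not given: they have to be found in the camera images.
- stand: Fixed grey depth-stop stand: base plate 130 (x) x 180 (y) x 12 mm, a steel column near its right end (y = -60 mm), on it a level head, 46 mm wide, 145 mm long in y, underside 100 mm and top 132 mm above the table. Origin: centre of the base's underside; z up, y to its left; at yaw 0 its x points away from the robot. The stop rod's axis is at x = 0, y = +20 mm.
- knob_top (a point): Centre of the top of the black round knob (32 mm across, 16 mm high) on the vertical steel stop rod (12 mm thick). It moves only straight down and up: 52 mm in all, from a top 216 mm above the table. With the lock open it slides with a steady drag (about 7.5 N at the knob pushes it down, 10.5 N lifts it) and stays where it is left. It always stays above the lever's arm.
- stop_rod: The stop rod with its knob and foot. Origin on the rod's axis 131 mm below the knob's top, where the flat underside of the steel foot (18 mm across) lies while its spring is relaxed; it moves with the rod, not with the foot; z up. The foot is sprung against the rod: 2.5 N for each millimetre squeezed, 5 mm until solid. The foot's own height is not given.
- lock_lever (a joint): Angle (rad) of the lock lever about its upright pivot: 0 = open (arm points to the stand's left and back), 1.4 = locked at its end stop (arm points left and towards the robot). It grows counter-clockwise seen from above and stays where it is left. It takes about 3 N at the post at first, 4 to 5 N over the last third, as it squeezes a brake shoe onto the rod.
- lever_post (a point): Middle of the upright black post (13 mm thick) at the end of the lock lever, 75 mm from the pivot. The post stands from 136 to 181 mm above the table, the lever's flat arm (10 mm wide) from 138 to 146 mm; this point is at 164 mm. Push the post sideways, or take it from above.
- lever_pivot (a point): Point on the lever's vertical pivot axis, on the stand's head 20.5 mm left of the rod's axis, 142 mm above the table. Fixed to the stand.
- lens_block: The work: a loose aluminium block (40 mm across, 22 mm high, about 0.2 kg) on the stand's base under the rod, between three pins, 2.5 mm play; a dark flat lens (46 mm across, 6 mm thick) is bonded on it by a white pad. Pads differ: the lens's top lies 29 to 41 mm above the block's underside, not given, to be felt for. Origin: centre of its underside, 12 mm above the table; z up.
- tape_roll: Bystander: roll of tape lying flat, 96 mm across, 24 mm high; origin at the centre of its underside.
- glue_bottle: Bystander: small upright glue bottle, 27 mm across, 80 mm high; origin at the centre of its underside.
- pad_pliers: Bystander: pliers lying flat, 156 mm long, 12 mm high; origin at the centre of their underside.
Mind the look-alikes: they are no part of the job. What is meant by the lens_block is not green, and is the smaller of those in its own colour.

How it is judged:
By the outcome, as a careful person would: the job done as asked, in the order asked, and still so for the second after the job is handed in, with the robot touching nothing.
It also fails if it takes over 48 s, if anything falls off the work surface, if the arm or the gripper's body presses on something with over 40 N, if the wrist force passes 120 N, or if a joint passes its speed limit or range.

### The arm

A 6-joint arm with a two-finger parallel gripper is mounted at the origin on a cart in front of the work surface, level with it; the furniture and walls round the work are solid. World frame = base frame: x ahead of the robot, y to its left, z up, the work surface at z = 0. Lengths are in m, angles in rad, forces in N, time in s.
With the tool pointing down it reaches from about 0.35 to 0.85 m from the base axis. Payload 8.1 kg.
Tool frame: the origin (TCP) lies midway between the tips of the shut fingers; the grasp point (between the pads) lies 19 mm behind it (ctrl.pinch_z is the distance from the TCP to the grasp point, in m); z points along the fingers, y is the line along which they close (so a half turn about z gives the same grasp; the last joint's range is limited). The gripper opens to 85 mm and grips with 20 to 120 N. Pads are 22 mm wide; open, the fingers measure 114 mm over their backs; the gripper's body (76 mm by 85 mm) begins 54 mm behind the grasp point. The pads swing forward as they close: fully open they stand 13 mm farther back than shut.
Start: joints at [-1.279, 0.13, 1.488, -0, 1.523, -0.085], TCP at [0.221, -0.558, 0.231] pointing down, gripper open.
Joint ranges: [-2.96, 2.96], [-0.89, 2.26], [0.02, 2.5], [-1.34, 4.48], [0, 2.73], [-2.66, 2.66]. Speed limits (rad/s): [2.39, 2.39, 2.79, 3.14, 3.14, 3.14].

### API

Orientations are given as a 3x3 rotation matrix whose columns are the frame's x, y, z axes.
In Python, from plant import ctrl, snapshot, camera_info gives the robot as it stands.
- The arm moves only by the tool carry_out, never from a script. Its argument "plan" is a list of rows, each a list of 5 numbers: the shift along the tool's x, y, z in m, then the turn about the tool's z in rad, then the closure, from 0 (fully open) to 1 (shut). A call has 1 to 20 rows; each row is the pose to reach, as a shift and turn from the pose commanded when the call began, along the tool's axes at that moment; what a row does not reach only later rows make up. A row lasts 1/8 s, in which the tool goes at most 62.5 mm and 10.7 degrees, less where a joint would pass 70% of its speed; a pose out of reach is approached as far as the arm can. A call with a gripper value outside its range is refused whole. The fingers move at their own pace and stop on an object; "grip_force" is the grip in N (left out, the last holds). Time passes only in rows, so rows that repeat a pose let the fingers close. It gives the time, the measured TCP pose, the force and the opening at its end, in the units of the state.
- ctrl.get_obs(): the state, without advancing time (a new reading comes with each control period).
- snapshot(name): name is "side" or "top" or "wrist"; returns the picture (420x560x3 uint8, red, green, blue); there is no depth.
- camera_info(name): a dict with "fx", "fy", "cx", "cy" (pixels), "k1" (the pictures are not rectified: a ray, as slopes to the right and down, at radius r is drawn at 1 + k1 r^2 times it, then the intrinsics apply), "R" (3x3) and "t" (3): a world point X has camera coordinates R X + t; the wrist camera has in their place "mount" (4x4, takes a point from camera to tool coordinates, whose origin is the TCP and whose axes are the flange's). Camera axes: x right, y down, z forward; pixel columns grow to the right and rows downward; lengths in m; the calibration is good to about 2 mm. A picture is of the moment at which its call begins: read the wrist's pose just before it. camera_info takes no time and is no camera call.
- ctrl.close_job(): hands the job in, once; it reports no verdict.
The state is a dict: "time_s": time; "qpos": joint angles; "dq": joint speeds; "joint_torque": joint torques, N m; "position": TCP position; "eef_rot": TCP orientation; "force": force on the tool from outside, world axes, zero at the start; "ft_torque": the same for the moment, N m; "grip_width": finger opening in m.
Only numpy, scipy, OpenCV 4.12 (cv2) and the standard library are available. Lean on these libraries where they do the work, as an engineer would, in place of code of your own. Each camera call takes 0.05 s, during which the arm holds its last target. There are 200 camera calls.

## Working session

There is one attempt and no reset: what is moved stays moved. The work goes in short steps, Python scripts to look and compute and a tool call to move; the robot and the scene stay as the last step left them, time stands still between calls to the robot, and variables do not carry over. Pictures are saved under pics/ and viewed, on a budget of 10 in all, crops included, one or two more only if the job needs it, and the job is handed in when it is done.

Besides the shell and the picture viewer there is one more tool, called after "Request:" by a JSON object that holds its "op" and its "data", one argument or row to a line. carry_out: Moves the arm, as the interface text tells. Its arguments: {"type":"object","properties":{"plan":{"type":"array","items":{"type":"array","items":{"type":"number"}}},"grip_force":{"type":"number"}},"required":["plan"]}

```bash
mkdir -p pics; ls; python3 - <<'E'
from plant import ctrl, snapshot, camera_info
import cv2
o=ctrl.get_obs()
print(o['time_s'],o['position'],o['eef_rot'],o['force'],o['grip_width'],ctrl.pinch_z)
for n in('side','top'):
    cv2.imwrite(f'pics/{n}0.png',snapshot(n)[:,:,::-1]); print(n,camera_info(n))
print(camera_info('wrist'))
E
```

```text
pics
0.0 [ 0.2206347  -0.5573604   0.23024484] [[ 9.29852681e-01  3.67931684e-01 -5.16731560e-04]
 [ 3.67931999e-01 -9.29850924e-01  1.81761392e-03]
 [ 1.88274433e-04 -1.88023525e-03 -9.99998215e-01]] [ 0.08462934  0.2300717  -0.07904253] 0.08519039454863019 0.0187
side {'fx': 410.7277204870993, 'fy': 410.7277204870993, 'cx': 280.99122003937157, 'cy': 214.79230564330678, 'k1': -0.05125892167424303, 'R': array([[-0.86095727, -0.50866764,  0.00313344],
       [-0.20713734,  0.3449557 , -0.91547785],
       [ 0.46459306, -0.78883635, -0.40235618]]), 't': array([0.51290374, 0.15983506, 1.05616279])}
top {'fx': 418.97946958881545, 'fy': 418.97946958881545, 'cx': 283.0987944236886, 'cy': 212.99577594643125, 'k1': -0.04033618339560596, 'R': array([[ 0.01933582, -0.9996797 , -0.01632868],
       [-0.9945876 , -0.01756463, -0.10240603],
       [ 0.10208642,  0.01822041, -0.99460866]]), 't': array([0.19875167, 0.5243111 , 1.10151854])}
{'fx': 338.1667983870167, 'fy': 338.1667983870167, 'cx': 278.9818894484935, 'cy': 210.07925051161834, 'k1': -0.04667315695504608, 'mount': array([[-1.79771469e-04, -9.47709483e-01, -3.19134304e-01,
         8.22361770e-02],
       [ 9.99999487e-01, -4.88362907e-04,  8.86945645e-04,
        -1.36559689e-04],
       [-9.96420155e-04, -3.19133981e-01,  9.47709085e-01,
        -1.40993870e-01],
       [ 0.00000000e+00,  0.00000000e+00,  0.00000000e+00,
         1.00000000e+00]])}
```

View pics/side0.png

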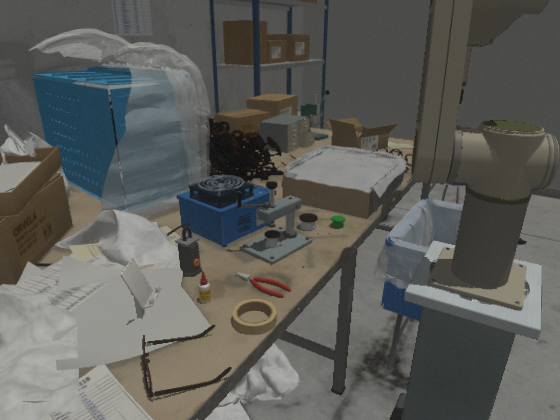

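View pics/top0.png

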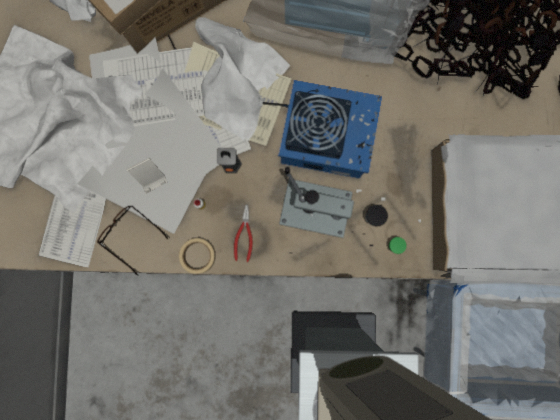

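The stand is at about (317,207) in the top picture, with the blue fan unit close behind it, the knob at about (311,197) and the lever post at about (285,172). The pliers, bottle and tape are to its left and the look-alike lens blocks to its right. I'll take enlarged crops.

```bash
python3 - <<'E'
import cv2,numpy as np
a=cv2.imread('pics/top0.png')[155:245,265:365]; b=cv2.imread('pics/side0.png')[170:270,230:330]
a=cv2.resize(a,(400,360),interpolation=2); b=cv2.resize(b,(400,400),interpolation=2)
c=np.zeros((400,800,3),np.uint8); c[:360,:400]=a; c[:,400:]=b
cv2.imwrite('pics/crop0.png',c)
E
```

```text
(no output)
```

View pics/crop0.png

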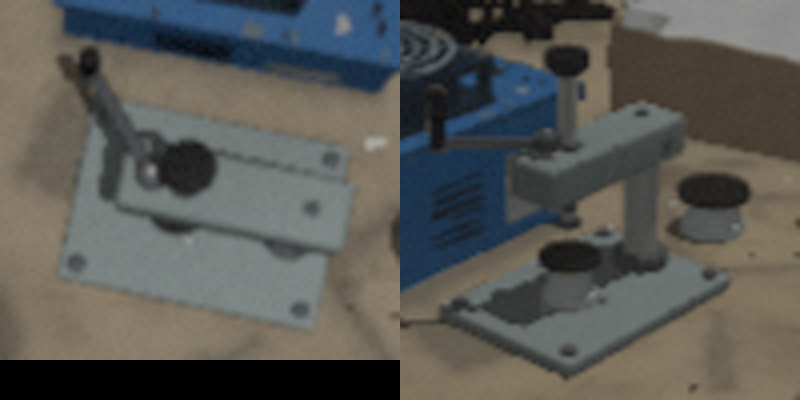

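The crop shows the knob top at top-view (311.8,196.8), the post top at (287.5,169.3), and base corners at (280,223.8), (343.3,236.8) and (351.8,191.8). In the side view the knob top is at (271.8,183) and the post top at (239.3,193). Next I compute positions from these.

```bash
cat > h.py <<'E'
import numpy as np, cv2
from plant import ctrl, snapshot, camera_info
def ray(n,uv,obs=None):
    c=camera_info(n); K=np.array([[c['fx'],0,c['cx']],[0,c['fy'],c['cy']],[0,0,1.]])
    p=cv2.undistortPoints(np.array([[uv]],float),K,np.array([c['k1'],0,0,0,0.]))[0,0]
    d=np.array([*p,1.])
    if n=='wrist':
        R=np.array(obs['eef_rot']); M=c['mount']
        return R@M[:3,3]+obs['position'], R@M[:3,:3]@d
    return -c['R'].T@c['t'], c['R'].T@d
def atz(n,uv,z,obs=None):
    o,d=ray(n,uv,obs); return o+d*(z-o[2])/d[2]
def tri(*rs):
    A=0;b=0
    for o,d in rs:
        d=d/np.linalg.norm(d);P=np.eye(3)-np.outer(d,d);A=A+P;b=b+P@o
    return np.linalg.solve(A,b)
E
python3 - <<'E'
from h import *
np.set_printoptions(precision=4,suppress=True)
k=atz('top',(311.8,196.8),.216); print('knob',k,tri(ray('top',(311.8,196.8)),ray('side',(271.8,182.5))))
p=atz('top',(287.5,169.3),.181); print('post',p,tri(ray('top',(287.5,169.3)),ray('side',(239.3,193))))
c=[atz('top',u,.012) for u in((280,223.8),(343.3,236.8),(351.8,191.8))]
print(c, np.linalg.norm(c[0]-c[1]),np.linalg.norm(c[2]-c[1]))
e=c[0]-c[1]; yaw=np.arctan2(-e[0],e[1]); print('yaw',yaw)
ctr=(c[0]+c[2])/2; R=np.array([[np.cos(yaw),-np.sin(yaw)],[np.sin(yaw),np.cos(yaw)]])
print('ctr',ctr,'rod',ctr[:2]+R@[0,.02],'piv',ctr[:2]+R@[0,.0405])
pv=k[:2]+R@[0,.0205]; d=p[:2]-pv; print('piv from knob',pv,'arm',np.linalg.norm(d),np.degrees(np.arctan2(d[1],d[0])))
E
```

```text
knob [0.5391 0.141  0.216 ] [0.5418 0.1405 0.2008]
post [0.6086 0.1973 0.181 ] [0.6103 0.1976 0.1754]
[array([0.4924, 0.2166, 0.012 ]), array([0.4601, 0.0439, 0.012 ]), array([0.5841, 0.0211, 0.012 ])] 0.17571832896544132 0.12604958852315915
yaw -0.1850192430165884
ctr [0.5383 0.1189 0.012 ] rod [0.542  0.1385] piv [0.5457 0.1587]
piv from knob [0.5429 0.1611] arm 0.07496384942243971 28.796629299348655
```

Request:
{"op": "carry_out", "data": {
  "plan": [
    [0, 0, -0.1, 0, 1],
    [0, 0, -0.12, 0, 1],
    [0.555, -0.53, -0.12, 0, 1],
    [0.555, -0.53, -0.12, 0, 1],
    [0.555, -0.53, -0.12, 0, 1],
    [0.555, -0.53, -0.12, 0, 1],
    [0.555, -0.53, -0.12, 0, 1],
    [0.555, -0.53, -0.12, 0, 1],
    [0.555, -0.53, -0.12, 0, 1],
    [0.555, -0.53, -0.12, 0, 1],
    [0.555, -0.53, -0.12, 0, 1],
    [0.555, -0.53, -0.12, 0, 1],
    [0.555, -0.53, -0.09, 0, 1],
    [0.555, -0.53, -0.09, 0, 1],
    [0.555, -0.53, -0.09, 0, 1],
    [0.555, -0.53, -0.09, 0, 1]
  ],
  "grip_force": 30
}}

```text
time_s: 2.1
position: [0.5415, 0.1399, 0.32]
eef_rot: [[0.929, 0.37, -0.002], [0.37, -0.929, -0.001], [-0.002, -0.0, -1.0]]
force: [-0.7, -1.4, -1.4]
grip_width: -0.0
```

```bash
python3 - <<'E'
from h import *
o=ctrl.get_obs(); print(o['time_s'],o['position'],o['eef_rot'],o['force'],o['grip_width'],o['qpos'])
im=snapshot('wrist')[:,:,::-1]
cv2.imwrite('pics/w1.png',im); 
E
```

```text
2.1 [0.54150988 0.13994047 0.32003379] [[ 9.29071165e-01  3.69893054e-01 -2.42859119e-03]
 [ 3.69892665e-01 -9.29074285e-01 -6.23927180e-04]
 [-2.48712795e-03 -3.18645315e-04 -9.99996856e-01]] [-0.67325633 -1.44665241 -1.38390943] -1.8003882599926744e-05 [ 1.61369982e-01  2.86407998e-03  1.46132557e+00 -2.26967654e-04
  1.67990029e+00  1.35324755e+00]
```

View pics/w1.png

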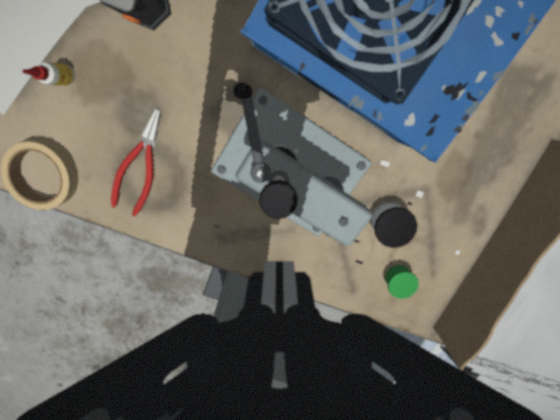

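The wrist view shows the knob top at about (277,199), the lever post top at (243,90), and the pivot at (261,172). The fan unit's front-left top corner is at (247,33) and its front-right corner at (435,161).

```bash
python3 - <<'E'
from h import *
np.set_printoptions(precision=4,suppress=True)
o=ctrl.get_obs(); w=lambda u:ray('wrist',u,o)
k=(277.5,198.5);p=(243,90)
print('knob',tri(w(k),ray('top',(311.8,196.8)),ray('side',(271.8,182.5))),[atz('wrist',k,z,o) for z in(.20,.216)])
print('post',tri(w(p),ray('top',(287.5,169.3)),ray('side',(239.3,193))),atz('wrist',p,.181,o))
print('piv',atz('wrist',(261,172),.15,o))
print('fan',tri(w((247,33)),ray('top',(281,163))),tri(w((435,161)),ray('top',(365,176))))
# knob diameter in px: 39 wide
c,d=w((258,199));c,e=w((297,199));print('knob z by size', c[2]-.032/np.linalg.norm(d-e)*1.0)
E
```

```text
knob [0.5429 0.1405 0.1998] [array([0.5447, 0.1412, 0.2   ]), array([0.5492, 0.143 , 0.216 ])]
post [0.6111 0.1975 0.1751] [0.6123 0.1972 0.181 ]
piv [0.5491 0.1598 0.15  ]
fan [0.6631 0.2226 0.0348] [0.6138 0.0002 0.1184]
knob z by size 0.1843463182880944
```

Request:
{"op": "carry_out", "data": {
  "plan": [
    [0, 0, 0.05, 0, 1],
    [0, 0, 0.095, 0, 1],
    [0, 0, 0.1, 0, 1],
    [0, 0, 0.1, 0, 1],
    [0, 0, 0.1, 0, 1]
  ]
}}

```text
time_s: 2.78
position: [0.5433, 0.1389, 0.2244]
eef_rot: [[0.93, 0.367, 0.004], [0.367, -0.93, 0.001], [0.004, 0.001, -1.0]]
force: [-0.3, -0.6, 0.8]
grip_width: 0.0
```

Request:
{"op": "carry_out", "data": {
  "plan": [
    [0, 0, 0.004, 0, 1],
    [0, 0, 0.008, 0, 1],
    [0, 0, 0.012, 0, 1],
    [0, 0, 0.012, 0, 1]
  ]
}}

```text
time_s: 3.28
position: [0.5415, 0.1391, 0.2086]
eef_rot: [[0.93, 0.368, -0.001], [0.368, -0.93, -0.0], [-0.001, -0.0, -1.0]]
force: [-0.2, 0.3, -1.3]
grip_width: -0.0002
```

Request:
{"op": "carry_out", "data": {
  "plan": [
    [0, 0, 0.003, 0, 1],
    [0, 0, 0.006, 0, 1],
    [0, 0, 0.006, 0, 1]
  ]
}}

```text
time_s: 3.65
position: [0.5416, 0.1391, 0.2029]
eef_rot: [[0.93, 0.368, -0.001], [0.368, -0.93, -0.0], [-0.001, -0.0, -1.0]]
force: [0.2, -0.0, 0.4]
grip_width: -0.0003
```

Request:
{"op": "carry_out", "data": {
  "plan": [
    [0, 0, 0.003, 0, 1],
    [0, 0, 0.006, 0, 1],
    [0, 0, 0.006, 0, 1]
  ]
}}

```text
time_s: 4.03
position: [0.542, 0.1392, 0.198]
eef_rot: [[0.93, 0.368, 0.001], [0.368, -0.93, 0.0], [0.001, 0.0, -1.0]]
force: [-1.0, -0.0, 4.1]
grip_width: -0.0003
```

Request:
{"op": "carry_out", "data": {
  "plan": [
    [0, 0, 0.003, 0, 1],
    [0, 0, 0.006, 0, 1],
    [0, 0, 0.006, 0, 1]
  ]
}}

```text
time_s: 4.4
position: [0.542, 0.1392, 0.1919]
eef_rot: [[0.93, 0.368, 0.001], [0.368, -0.93, 0.0], [0.001, 0.0, -1.0]]
force: [-2.4, -0.1, 4.7]
grip_width: -0.0001
```

Request:
{"op": "carry_out", "data": {
  "plan": [
    [0, 0, 0.001, 0, 1],
    [0, 0, 0.002, 0, 1],
    [0, 0, 0.003, 0, 1],
    [0, 0, 0.004, 0, 1]
  ]
}}

```text
time_s: 4.9
position: [0.5421, 0.1391, 0.1882]
eef_rot: [[0.93, 0.368, 0.001], [0.368, -0.93, 0.0], [0.001, 0.0, -1.0]]
force: [-3.8, -0.8, 7.7]
grip_width: 0.0002
```

Request:
{"op": "carry_out", "data": {
  "plan": [
    [0, 0, 0.0005, 0, 1],
    [0, 0, 0.001, 0, 1],
    [0, 0, 0.0015, 0, 1],
    [0, 0, 0.002, 0, 1]
  ]
}}

```text
time_s: 5.4
position: [0.5421, 0.1392, 0.1863]
eef_rot: [[0.93, 0.368, 0.001], [0.368, -0.93, 0.0], [0.001, 0.0, -1.0]]
force: [-3.9, -0.6, 7.7]
grip_width: 0.0001
```

Request:
{"op": "carry_out", "data": {
  "plan": [
    [0, 0, 0.0005, 0, 1],
    [0, 0, 0.001, 0, 1]
  ]
}}

```text
time_s: 5.65
position: [0.5421, 0.1392, 0.1853]
eef_rot: [[0.93, 0.368, 0.001], [0.368, -0.93, 0.0], [0.001, 0.0, -1.0]]
force: [-4.1, -0.4, 6.9]
grip_width: 0.0001
```

Request:
{"op": "carry_out", "data": {
  "plan": [
    [0, 0, 0.0005, 0, 1],
    [0, 0, 0.001, 0, 1]
  ]
}}

```text
time_s: 5.9
position: [0.5421, 0.1392, 0.1842]
eef_rot: [[0.93, 0.368, 0.001], [0.368, -0.93, 0.0], [0.001, 0.0, -1.0]]
force: [-3.6, -0.9, 7.2]
grip_width: -0.0
```

Request:
{"op": "carry_out", "data": {
  "plan": [
    [0, 0, 0.0005, 0, 1],
    [0, 0, 0.001, 0, 1]
  ]
}}

```text
time_s: 6.15
position: [0.5421, 0.1392, 0.1832]
eef_rot: [[0.93, 0.368, 0.001], [0.368, -0.93, 0.0], [0.001, 0.0, -1.0]]
force: [-3.3, -0.5, 7.2]
grip_width: -0.0001
```

Request:
{"op": "carry_out", "data": {
  "plan": [
    [0, 0, 0.0005, 0, 1],
    [0, 0, 0.001, 0, 1]
  ]
}}

```text
time_s: 6.4
position: [0.5421, 0.1392, 0.1822]
eef_rot: [[0.93, 0.368, 0.001], [0.368, -0.93, 0.0], [0.001, 0.0, -1.0]]
force: [-3.6, -1.3, 7.1]
grip_width: -0.0002
```

Request:
{"op": "carry_out", "data": {
  "plan": [
    [0, 0, 0.0005, 0, 1],
    [0, 0, 0.001, 0, 1]
  ]
}}

```text
time_s: 6.65
position: [0.5421, 0.1392, 0.1812]
eef_rot: [[0.93, 0.368, 0.001], [0.368, -0.93, 0.0], [0.001, 0.0, -1.0]]
force: [-3.6, -0.6, 7.3]
grip_width: 0.0002
```

Request:
{"op": "carry_out", "data": {
  "plan": [
    [0, 0, 0.0005, 0, 1]
  ]
}}

```text
time_s: 6.78
position: [0.5421, 0.1392, 0.1807]
eef_rot: [[0.93, 0.368, 0.001], [0.368, -0.93, 0.0], [0.001, 0.0, -1.0]]
force: [-3.8, -0.8, 7.0]
grip_width: 0.0002
```

Request:
{"op": "carry_out", "data": {
  "plan": [
    [0, 0, 0.0005, 0, 1]
  ]
}}

```text
time_s: 6.9
position: [0.5421, 0.1392, 0.1802]
eef_rot: [[0.93, 0.368, 0.001], [0.368, -0.93, 0.0], [0.001, 0.0, -1.0]]
force: [-4.0, -0.9, 7.7]
grip_width: 0.0003
```

Request:
{"op": "carry_out", "data": {
  "plan": [
    [0, 0, 0.0005, 0, 1]
  ]
}}

```text
time_s: 7.02
position: [0.5421, 0.1392, 0.1798]
eef_rot: [[0.93, 0.368, 0.001], [0.368, -0.93, 0.0], [0.001, 0.0, -1.0]]
force: [-4.6, -0.2, 8.4]
grip_width: 0.0002
```

Request:
{"op": "carry_out", "data": {
  "plan": [
    [0, 0, 0.0005, 0, 1]
  ]
}}

```text
time_s: 7.15
position: [0.5421, 0.1392, 0.1795]
eef_rot: [[0.93, 0.368, 0.001], [0.368, -0.93, 0.0], [0.001, 0.0, -1.0]]
force: [-3.3, -1.4, 8.9]
grip_width: -0.0002
```

Request:
{"op": "carry_out", "data": {
  "plan": [
    [0, 0, 0.0005, 0, 1]
  ]
}}

```text
time_s: 7.28
position: [0.5421, 0.1392, 0.1791]
eef_rot: [[0.93, 0.368, 0.001], [0.368, -0.93, 0.0], [0.001, 0.0, -1.0]]
force: [-4.5, -1.2, 9.9]
grip_width: 0.0002
```

Request:
{"op": "carry_out", "data": {
  "plan": [
    [0, 0, 0.0001, 0, 1]
  ]
}}

```text
time_s: 7.4
position: [0.5421, 0.1392, 0.1791]
eef_rot: [[0.93, 0.368, 0.001], [0.368, -0.93, 0.0], [0.001, 0.0, -1.0]]
force: [-5.3, -1.1, 11.0]
grip_width: -0.0001
```

Request:
{"op": "carry_out", "data": {
  "plan": [
    [0, 0, 0, 0, 1]
  ]
}}

```text
time_s: 7.52
position: [0.5421, 0.1392, 0.1791]
eef_rot: [[0.93, 0.368, 0.001], [0.368, -0.93, 0.0], [0.001, 0.0, -1.0]]
force: [-4.4, -0.2, 10.0]
grip_width: 0.0001
```

Request:
{"op": "carry_out", "data": {
  "plan": [
    [0, 0, -0.01, 0, 1],
    [0, 0, -0.05, 0, 1],
    [0, 0, -0.08, 0, 0.65],
    [0.085, -0.028, -0.08, -0.14, 0.65],
    [0.085, -0.028, -0.08, -0.14, 0.65],
    [0.085, -0.028, -0.08, -0.14, 0.65],
    [0.085, -0.028, -0.08, -0.14, 0.65]
  ]
}}

```text
time_s: 8.4
position: [0.6103, 0.1962, 0.2574]
eef_rot: [[0.869, 0.494, -0.001], [0.494, -0.869, -0.0], [-0.001, -0.0, -1.0]]
force: [-0.6, -0.6, 0.2]
grip_width: 0.0302
```

```bash
python3 - <<'E'
from h import *
o=ctrl.get_obs(); print(o['time_s'],o['position'],np.round(o['eef_rot'],4),o['force'],o['grip_width'])
im=snapshot('wrist')[:,:,::-1]
cv2.imwrite('pics/w2.png',im)
s=snapshot('side')[:,:,::-1]
cv2.imwrite('pics/s2.png',cv2.resize(s[170:270,220:330],None,fx=6,fy=6,interpolation=2))
E
```

```text
8.4 [0.61027621 0.19617469 0.25743465] [[ 8.694e-01  4.941e-01 -7.000e-04]
 [ 4.941e-01 -8.694e-01 -4.000e-04]
 [-8.000e-04 -0.000e+00 -1.000e+00]] [-0.56446593 -0.56979023  0.19691581] 0.030226108404944708
```

View pics/w2.png

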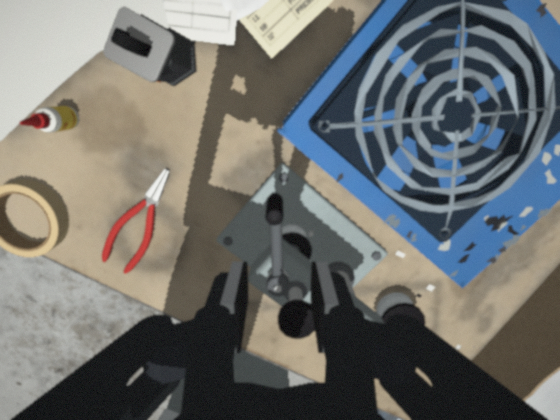

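View pics/s2.png

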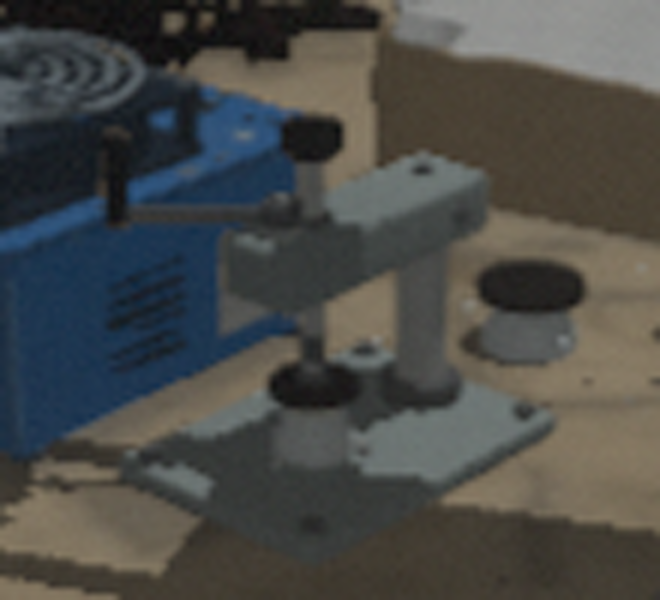

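The side crop shows the foot on the lens at about (315,375). The wrist view has the post top at about (275,202), the knob at (296,319), and the fan unit's near corner at (281,131), clear of the post.

```bash
python3 - <<'E'
from h import *
np.set_printoptions(precision=4,suppress=True)
o=ctrl.get_obs(); R=o['eef_rot']
p=atz('wrist',(275.5,202),.181,o);print(p, R.T@(p-o['position']))
k=atz('wrist',(296,319),.179,o);print(k)
print(atz('wrist',(281,131),.12,o))
E
```

```text
[0.6218 0.205  0.181 ] [ 0.0146 -0.0023  0.0769]
[0.5465 0.1444 0.179 ]
[0.6596 0.2219 0.12  ]
```

Request:
{"op": "carry_out", "data": {
  "plan": [
    [0.003, -0.001, 0.03, 0, 0.67],
    [0.003, -0.001, 0.065, 0, 0.67],
    [0.003, -0.001, 0.08, 0, 0.67],
    [0.003, -0.001, 0.09, 0, 0.67],
    [0.003, -0.001, 0.1, 0, 0.67],
    [0.003, -0.001, 0.102, 0, 0.67],
    [0.003, -0.001, 0.102, 0, 0.67]
  ]
}}

```text
time_s: 9.38
position: [0.613, 0.1989, 0.1563]
eef_rot: [[0.869, 0.494, 0.001], [0.494, -0.869, 0.0], [0.001, 0.0, -1.0]]
force: [0.2, 0.9, 0.6]
grip_width: 0.0281
```

```bash
python3 - <<'E'
from h import *
im=snapshot('wrist')[:,:,::-1]
cv2.imwrite('pics/w3.png',im)
# arc plan in current tool frame
o=ctrl.get_obs(); R=o['eef_rot']; p=o['position']; piv=np.array([.546,.1605])
r=p[:2]-piv; print(o['time_s'],p,o['force'],np.linalg.norm(r),np.degrees(np.arctan2(r[1],r[0])))
for a in np.arange(.1,1.75,.1):
    c,s=np.cos(a),np.sin(a); q=piv+np.array([[c,-s],[s,c]])@r
    print(round(a,2),np.round(R.T@np.array([*(q-p[:2]),0]),4)[:2])
E
```

```text
9.425 [0.61310973 0.19891897 0.15646253] [ 0.59096834  0.13315451 -0.28801131] 0.0773287284844906 29.790267891936498
0.1 [-0.0004 -0.0077]
0.2 [-0.0016 -0.0154]
0.3 [-0.0035 -0.0228]
0.4 [-0.0062 -0.0301]
0.5 [-0.0096 -0.037 ]
0.6 [-0.0136 -0.0436]
0.7 [-0.0183 -0.0498]
0.8 [-0.0236 -0.0554]
0.9 [-0.0295 -0.0605]
1.0 [-0.0358 -0.065 ]
1.1 [-0.0425 -0.0688]
1.2 [-0.0495 -0.0719]
1.3 [-0.0569 -0.0743]
1.4 [-0.0644 -0.076 ]
1.5 [-0.0721 -0.0769]
1.6 [-0.0798 -0.077 ]
1.7 [-0.0875 -0.0764]
```

View pics/w3.png

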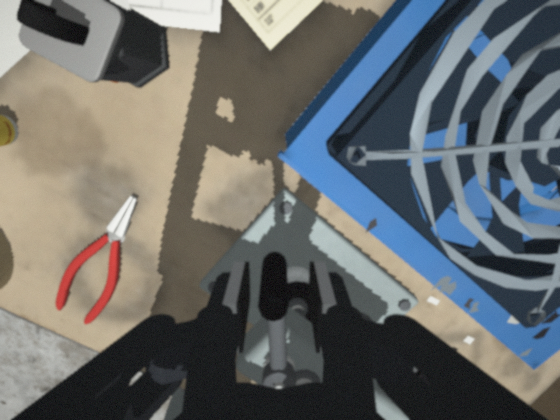

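The dark post stands between the fingertips, spanning (273,262) to (273,306), with the fingers at columns 235 and 322. No contact yet, so I'll swing it along the arc.

Request:
{"op": "carry_out", "data": {
  "plan": [
    [-0.0004, -0.0077, 0, -0.1, 0.67],
    [-0.0016, -0.0154, 0, -0.2, 0.67],
    [-0.0035, -0.0228, 0, -0.3, 0.67],
    [-0.0062, -0.0301, 0, -0.4, 0.67],
    [-0.0096, -0.037, 0, -0.5, 0.67],
    [-0.0136, -0.0436, 0, -0.6, 0.67],
    [-0.0183, -0.0498, 0, -0.7, 0.67],
    [-0.0236, -0.0554, 0, -0.8, 0.67],
    [-0.0295, -0.0605, 0, -0.9, 0.67],
    [-0.0358, -0.065, 0, -1.0, 0.67],
    [-0.0425, -0.0688, 0, -1.1, 0.67],
    [-0.0495, -0.0719, 0, -1.2, 0.67]
  ]
}}

```text
time_s: 10.92
position: [0.5349, 0.2368, 0.1566]
eef_rot: [[-0.149, 0.989, 0.002], [0.989, 0.149, 0.0], [-0.0, 0.002, -1.0]]
force: [2.4, -1.4, -0.7]
grip_width: 0.028
```

```bash
python3 - <<'E'
from h import *
o=ctrl.get_obs(); R=o['eef_rot']; p=o['position']; piv=np.array([.546,.1605])
r=p[:2]-piv; print(o['time_s'],p,R.T@o['force'],np.linalg.norm(r),np.degrees(np.arctan2(r[1],r[0])),o['grip_width'])
E
```

```text
10.925 [0.53488037 0.2368449  0.15659534] [-1.70813089  2.20275969  0.73375228] 0.07715043318680745 98.28685915871709 0.027968604160217615
```

Request:
{"op": "carry_out", "data": {
  "plan": [
    [-0.0001, -0.0038, 0, -0.05, 0.67],
    [-0.0004, -0.0077, 0, -0.1, 0.67],
    [-0.0009, -0.0115, 0, -0.15, 0.67],
    [-0.0015, -0.0153, 0, -0.2, 0.67]
  ]
}}

```text
time_s: 11.42
position: [0.5202, 0.2331, 0.1566]
eef_rot: [[-0.341, 0.94, 0.003], [0.94, 0.341, 0.0], [-0.001, 0.002, -1.0]]
force: [3.4, -0.2, -1.7]
grip_width: 0.0286
```

Request:
{"op": "carry_out", "data": {
  "plan": [
    [0, -0.002, 0, -0.025, 0.67],
    [-0.0001, -0.004, 0, -0.05, 0.67]
  ]
}}

```text
time_s: 11.68
position: [0.5162, 0.2317, 0.1566]
eef_rot: [[-0.386, 0.922, 0.002], [0.922, 0.386, 0.0], [-0.0, 0.002, -1.0]]
force: [2.7, -0.5, 1.1]
grip_width: 0.0284
```

Request:
{"op": "carry_out", "data": {
  "plan": [
    [0, -0.001, 0, 0, 0.67],
    [0, -0.002, 0, 0, 0.67]
  ]
}}

```text
time_s: 11.92
position: [0.514, 0.2313, 0.1562]
eef_rot: [[-0.385, 0.923, 0.001], [0.923, 0.385, 0.001], [0.0, 0.001, -1.0]]
force: [2.7, 1.5, 2.4]
grip_width: 0.0283
```

Request:
{"op": "carry_out", "data": {
  "plan": [
    [0, -0.001, 0, 0, 0.67],
    [0, -0.002, 0, 0, 0.67]
  ]
}}

```text
time_s: 12.18
position: [0.5136, 0.2311, 0.1564]
eef_rot: [[-0.386, 0.923, 0.004], [0.923, 0.386, 0.002], [0.0, 0.005, -1.0]]
force: [13.4, 5.5, -4.1]
grip_width: 0.0281
```

Request:
{"op": "carry_out", "data": {
  "plan": [
    [0, -0.001, 0, 0, 0.67],
    [0, -0.002, 0, 0, 0.67]
  ]
}}

```text
time_s: 12.42
position: [0.5134, 0.2309, 0.1566]
eef_rot: [[-0.385, 0.923, 0.008], [0.923, 0.385, 0.004], [0.0, 0.009, -1.0]]
force: [23.2, 10.3, -9.0]
grip_width: 0.0281
```

The end stop is reached: force climbs with no further motion. I'll back off and rise.

Request:
{"op": "carry_out", "data": {
  "plan": [
    [0, 0.004, 0, 0, 0.67],
    [0, 0.0105, 0, 0, 0.67],
    [0, 0.0105, 0, 0, 0.67],
    [0, 0.0105, -0.02, 0, 0.67],
    [0, 0.0105, -0.06, 0, 0.67],
    [0, 0.0105, -0.12, 0, 0.67],
    [0, 0.0105, -0.18, 0, 0.67],
    [0, 0.0105, -0.18, 0, 0.67],
    [0, 0.0105, -0.18, 0, 0.67]
  ]
}}

```text
time_s: 13.55
position: [0.5196, 0.2334, 0.3368]
eef_rot: [[-0.386, 0.923, 0.001], [0.923, 0.386, 0.0], [-0.0, 0.001, -1.0]]
force: [0.6, 1.1, -0.4]
grip_width: 0.0284
```

```bash
python3 - <<'E'
from h import *
o=ctrl.get_obs(); print(o['time_s'],o['position'],o['force'])
s=snapshot('side')[:,:,::-1];t=snapshot('top')[:,:,::-1]; cv2.imwrite('pics/top4raw.png',t); cv2.imwrite('pics/side4raw.png',s)
a=cv2.resize(s[165:270,215:330],None,fx=4.5,fy=4.5,interpolation=2); b=cv2.resize(t[100:290,175:420],(280,217))
c=np.zeros((600,800,3),np.uint8); c[:a.shape[0],:a.shape[1]]=a; c[:217,520:]=b
w=snapshot('wrist')[:,:,::-1]; c[250:460,520:]=cv2.resize(w,(280,210)); cv2.imwrite('pics/s4.png',c)
E
```

```text
13.55 [0.51961864 0.23339559 0.33681006] [ 0.55837209  1.05577907 -0.44442954]
```

View pics/s4.png

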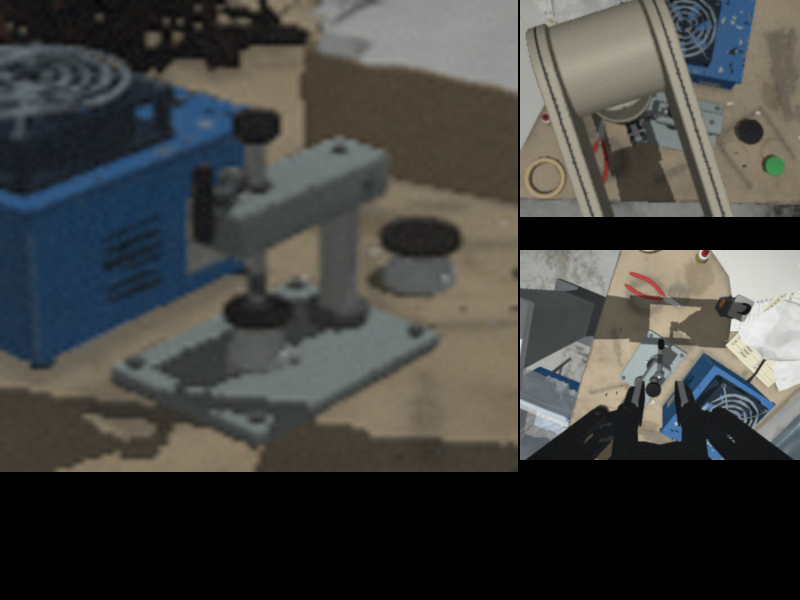

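```bash
python3 - <<'E'
from h import *
a=cv2.resize(cv2.imread('pics/s2.png'),(110,100),interpolation=cv2.INTER_AREA); b=cv2.imread('pics/side4raw.png')[170:270,220:330]
f=lambda i,s:np.float32(cv2.cvtColor(i,6)[s])
for n,s in(('knob',np.s_[14:30,42:62]),('column/head',np.s_[22:50,62:86])): print(n,cv2.phaseCorrelate(f(a,s),f(b,s)))
print(ctrl.get_obs()['time_s'])
E
```

```text
knob ((-0.03563553043059464, 0.0424309447870197), 1.006991852261126)
column/head ((-0.04078056905317062, 0.09484043785955798), 0.9986414578225877)
13.7
```

The knob moved less than 0.1 px (about 0.2 mm) against the stand during locking. I'm handing in.

```bash
python3 -c "
from plant import ctrl
print(ctrl.close_job())"
```

```text
the job is handed in; nothing more can be done
None
```

The job is done and handed in at 13.7 s of the 48 s allowed; no verdict was reported.

- **Rod:** I pushed the knob down with shut fingertips. The sliding drag read about 7.3 N, and the foot met the lens with the knob top at about 180 mm. I stopped at about 179 mm, with the push reading 9.9 to 11.0 N. That is roughly 3 N on the lens, or about 1.1 mm of spring squeeze.
- **Lever:** I straddled the post with the fingers and swung it along its arc to the end stop. There the force rose to about 25 N with no further motion. I then backed off and lifted the arm clear.
- **Last checks:** The pictures show the lever at the robot side, the foot on the lens and the lens block in place. The pliers, bottle and tape look untouched, though the arm hides some of them in the last top view. The knob moved less than 0.1 px (about 0.2 mm) relative to the stand during locking. The lens force was not measured again after locking.
- **Disagreements:** Camera heights came out about 5 mm low. The wrist camera's first post estimate was off by about 12 mm because I had read the wrong end of the post, which I spotted and corrected before the swing.

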